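# Scan the filter carton into stock

## Robot

A 6-joint arm with a two-finger parallel gripper is mounted at the origin on a cart in front of the work surface, level with it; the furniture and walls round the work are solid. World frame = base frame: x ahead of the robot, y to its left, z up, the work surface at z = 0. Lengths are in m, angles in rad, forces in N, time in s.
With the tool pointing down it reaches from about 0.275 to 0.75 m from the base axis. Payload 10.2 kg.
Tool frame: the origin (TCP) lies between the finger pads, 19 mm behind the fingertips; this is the grasp point; z points along the fingers, y is the line along which they close (so a half turn about z gives the same grasp; the last joint's range is limited). The gripper opens to 85 mm and grips with 20 to 120 N. Pads are 22 mm wide; open, the fingers measure 114 mm over their backs; the gripper's body (76 mm by 85 mm) begins 54 mm behind the grasp point. The pads swing forward as they close: fully open they stand 13 mm farther back than shut.
Start: joints at [-0.223, 0.313, 1.498, -0, 1.331, -0.223], TCP at [0.525, -0, 0.25] pointing down, gripper open.
Joint ranges: [-2.94, 2.94], [-0.97, 2.17], [0.19, 2.56], [-1.23, 4.37], [0.02, 3.11], [-2.88, 2.88]. Speed limits (rad/s): [2.39, 2.39, 3.01, 3.14, 3.14, 3.14].

## Interface

Orientations are given as a unit quaternion [x, y, z, w].
In Python, from bench import env, vision, job, finder, monitor gives the robot as it stands. Calls block until the motion is done:
- env.reach(position, orientation): joint-space move of the TCP to a pose.
- env.movel(position, velocity=0.15, frame=None, guard=None): straight line of the TCP; frame=None keeps the orientation; velocity is the mean speed in m/s. With guard (N) it stops when the force on the tool has changed by that much, and returns True; else False.
- env.set_joints(angles): joint-space move.
- env.release() and env.close_gripper(effort=None): open the fingers fully, or close them until they stop; effort is the grip in N (None keeps the last).
- env.hold(seconds).
- env.ik(position, orientation): joint angles nearest the present ones, or None.
- vision.grab_frame(name): name is "scene" or "side" or "wrist"; returns a dict with "frame" (384x512x3 uint8, red, green, blue), "range_z" (384x512 float32, m along the optical axis (not along the pixel's ray), 0 where there is no reading), "mtx" (3x3 intrinsics, pixels), "view" (4x4, takes a point from world to camera coordinates). Camera axes: x right, y down, z forward; pixel columns grow to the right and rows downward; lengths in m; the calibration is good to about 2 mm. A picture is of the moment at which its call begins.
A pose or a line that the arm cannot do raises env.MotionError and nothing moves.
- job.hand_in(): hands the job in; it is judged then, once.
Trained networks look in the newest picture that a camera, given by its name, has taken for a name from the list of things; names that differ only in an ending like _2 or _b are one class to them, and where a whole thing is asked for, a point or a joint stands for the part that bears it (a point fixed in the world has none). Each returns a list of dicts, best first, with "p" (0 to 1); they miss things now and then, are a little off and sometimes report something else, mostly with a low value. They report only what shows in the picture. A call takes as long as a camera call.
- finder.masks_of(camera, query): "pixels" (384x512 bool, what is visible of it) and "location" ([row, column] in pixels, amid what is visible of it).
- finder.mark_of(camera, query): "location" ([row, column] in pixels: a listed point, or the origin of a listed thing).
Readings, each from a call of its own:
- monitor.get_clock(): time.
- monitor.get_joints(): joint angles.
- monitor.get_qvel(): joint speeds.
- monitor.get_joint_efforts(): joint torques, N m.
- monitor.get_position(): TCP position.
- monitor.get_ee_rot(): TCP orientation.
- monitor.get_contact_force(): force on the tool from outside, world axes, zero at the start.
- monitor.get_ft_torque(): the same for the moment, N m.
- monitor.get_finger_gap(): opening from 0.0 (shut) to 1.0 (fully open).
- monitor.get_gripper_force(): force on a finger pad.
Only numpy, scipy, OpenCV 4.12 (cv2) and the standard library are available. Lean on these libraries where they do the work, as an engineer would, in place of code of your own. Each camera call takes 0.05 s, during which the arm holds its last target. There are 200 camera calls.

## Task

Take the orange-nosed barcode scanner out of its charging cradle and aim it square at the centre of the barcode label on the white carton, level and about 10 cm away from the label, holding it still there for two seconds. Then lay the scanner fully back in its cradle the way it was, nose forward, before letting go of it. Leave the carton, the jar and the tin standing where they are.

Things in the scene. Friction and masses are not known exactly. Their poses are not given: they have to be found in the camera images.
- scanner: stick-shaped barcode scanner, grey with an orange nose (all sizes in mm): 134 long (x) x 36 wide (y) x 38 high, 0.16 kg. Origin on its flat underside, below the grip; +x points out of the nose (the way it looks), z up. Grey body x -62 to +46; nose, 44 wide, x +44 to +72. Grip it across its 36 mm width near the origin, from above, TCP about 26 above the underside.
- scanner_window (a point): centre of the amber window in the scanner's nose, 72 ahead of the scanner's origin along its x and 20 above its underside; axes as the scanner's
- scanner_focus (a point): the scanner's sharp reading point: in the air 100 straight ahead of the window (172 ahead of the scanner's origin along x, 20 above its underside); it must lie on the barcode label's centre
- cradle: black charging cradle fixed to the table, 115 x 78; +x is where the seated nose points. Origin on the table below the seated scanner's origin. Scanner lies on its floor, 14 above the table, between cheeks (inner faces 41 apart, 21 high over the floor) at x -60 to -34 and +18 to +37; open for fingers between. Rear stop at x -71 to -66; play about 4 to 7 along x, 2.5 along y, each way.
- carton: white upright card carton with a brown band, 69 deep (x) x 101 wide (y) x 150 high, loose. Origin at the centre of its underside, x points from the labelled front into the carton, z up. Carton, jar, tin stand in a row in any order. A wall shelf with a knife overhangs the far left of the table (x over 0.6 m, y over 0.1 m): travel close to the robot
- barcode_center (a point): centre of the barcode label (white sticker 58 wide x 40 high with upright black bars) on the carton's front, 35 in front of the carton's origin (at its x = -35) and 75 above the table; axes as the carton's: x points into the carton, so the label faces -x. A scanner aimed right has its axes parallel to these.
- mustard_jar: jar with a red lid, 62 wide, 86 high, loose, not to be moved; origin under its centre
- bean_tin: brown food tin, 75 wide, 110 high, loose, not to be moved; origin under its centre

How it is judged:
On the way, in this order (a step that is already met when the one before it is completed fails the run):
1. held still for 1.5 s, aimed at the label: reading point within 15 mm sideways, 12 mm in height, 35 mm in depth of its centre; within 0.3 rad of square and upright; under 15 mm/s and 0.15 rad/s (contact force between scanner and the fingers above 0.5 N and x of scanner_focus in the frame of barcode_center between -0.035 and 0.035 m and y of scanner_focus in the frame of barcode_center between -0.015 and 0.015 m and z of scanner_focus in the frame of barcode_center between -0.012 and 0.012 m and x of scanner_window in the frame of barcode_center below -0.05 m and angle between the x axis of scanner and the x axis of carton, either way round below 0.3 rad and angle between the z axis of scanner and the z axis of carton, either way round below 0.3 rad and linear speed of scanner below 0.015 m/s and angular speed of scanner below 0.15 rad/s), for 1.5 s.
2. the scanner lies on the cradle's floor between the cheeks while still held in the gripper (contact force between scanner and the fingers above 0.3 N and horizontal distance between scanner and cradle below 0.012 m and z of scanner in the frame of cradle below 0.018 m and angle between the x axis of scanner and the x axis of cradle, either way round below 0.12 rad), for 0.1 s.
At the end, for the whole second after the job is handed in: The scanner rests still and released on the cradle's floor (within 3 mm in height, 12 mm sideways, 0.12 rad of the cradle's direction, nose forward, tilted under 0.06 rad); the carton stands within 15 mm, jar and tin within 20 mm of where they began, all upright (horizontal distance between scanner and cradle below 0.012 m and z of scanner in the frame of cradle between 0.011 and 0.017 m and x of scanner_window in the frame of cradle above 0.05 m and angle between the x axis of scanner and the x axis of cradle, either way round below 0.12 rad and angle between scanner's own z axis and vertical below 0.06 rad and linear speed of scanner below 0.01 m/s and distance of carton from where it was at the start of the episode below 0.015 m and angle between each of carton, mustard_jar, bean_tin's own z axis and vertical below 0.1 rad and distance of each of mustard_jar, bean_tin from where it was at the start of the episode below 0.02 m); the robot touches nothing.
It fails at once if the carton is pushed more than 15 mm or tipped (distance of carton from where it was at the start of the episode above 0.015 m or angle between carton's own z axis and vertical above 0.2 rad).
It fails at once if the jar or the tin is pushed more than 20 mm or tipped (distance of any of mustard_jar, bean_tin from where it was at the start of the episode above 0.02 m or angle between any of mustard_jar, bean_tin's own z axis and vertical above 0.2 rad).
It also fails if it takes over 56 s, if anything falls off the work surface, if the arm or the gripper's body presses on something with over 40 N, if the wrist force passes 120 N, or if a joint passes its speed limit or range.

## Working session

There is one attempt and no reset: what is moved stays moved. The work goes in short steps, each a Python script; the robot and the scene stay as the last script left them, time stands still between calls to the robot, and variables do not carry over. Pictures are saved under pics/ and viewed, at most 10 in all, crops included, and the job is handed in when it is done.

```bash
mkdir -p pics; ls
cat > h.py <<'E'
from bench import env, vision, job, finder, monitor
import numpy as np, cv2
def pts(f,mask=None):
    d=f["range_z"]; K=f["mtx"]
    m=(d>0) if mask is None else (mask&(d>0))
    r,c=np.nonzero(m); z=d[r,c]
    p=np.c_[(c-K[0,2])/K[0,0]*z,(r-K[1,2])/K[1,1]*z,z,np.ones(len(z))]
    return (p@np.linalg.inv(f["view"]).T)[:,:3]
def px(f,p):
    q=f["view"]@np.r_[p,1]; q=f["mtx"]@q[:3]; return q[:2]/q[2]
E
python3 - <<'E'
from h import *
for cam in ["scene","side"]:
    f=vision.grab_frame(cam); im=f["frame"][:,:,::-1].copy()
    for q in ["scanner","cradle","carton","mustard_jar","bean_tin"]:
        o=finder.masks_of(cam,q)
        if o:
            P=pts(f,o[0]["pixels"]); print(cam,q,round(o[0]["p"],2),np.round(o[0]["location"]),len(P),*(np.round(np.percentile(P,[2,50,98],axis=0),3).tolist() if len(P) else []))
    for q in ["scanner_window","barcode_center","scanner","cradle"]:
        for o in finder.mark_of(cam,q)[:1]:
            r,c=map(int,o["location"]); m=np.zeros(f["range_z"].shape,bool); m[r-1:r+2,c-1:c+2]=1
            print(cam,"mark",q,round(o["p"],2),r,c,np.round(np.median(pts(f,m),axis=0),3)); cv2.circle(im,(c,r),3,(255,0,255),1)
    cv2.imwrite(f"pics/{cam}0.png",im)
print(monitor.get_clock(),monitor.get_ee_rot())
E
```

```text
bench.py
pics
scene scanner 0.85 [184. 172.] 537 [0.354, 0.248, 0.018] [0.419, 0.257, 0.045] [0.487, 0.289, 0.056]
scene cradle 0.58 [194. 163.] 369 [0.347, 0.231, 0.004] [0.383, 0.245, 0.014] [0.459, 0.299, 0.035]
scene carton 0.96 [211. 365.] 2621 [0.597, -0.37, 0.006] [0.619, -0.338, 0.095] [0.67, -0.261, 0.153]
scene mustard_jar 0.83 [195. 317.] 657 [0.628, -0.17, 0.0] [0.643, -0.153, 0.056] [0.765, -0.045, 0.089]
scene bean_tin 0.88 [176. 269.] 870 [0.63, 0.014, 0.005] [0.648, 0.032, 0.071] [0.694, 0.081, 0.111]
scene mark scanner_window 0.8 177 191 [0.527 0.311 0.002]
scene mark barcode_center 0.56 217 353 [ 0.611 -0.303  0.077]
scene mark scanner 0.74 193 168 [0.394 0.252 0.015]
scene mark cradle 0.83 194 170 [0.396 0.242 0.014]
side scanner 0.84 [158. 215.] 391 [0.357, 0.249, 0.017] [0.419, 0.258, 0.046] [0.485, 0.287, 0.056]
side cradle 0.53 [163. 213.] 194 [0.353, 0.231, 0.004] [0.399, 0.241, 0.014] [0.459, 0.257, 0.033]
side carton 0.83 [262. 278.] 2307 [0.601, -0.371, 0.009] [0.643, -0.353, 0.118] [0.688, -0.274, 0.152]
side mustard_jar 0.86 [218. 280.] 317 [0.635, -0.167, 0.018] [0.663, -0.151, 0.086] [0.688, -0.078, 0.089]
side bean_tin 0.55 [184. 282.] 818 [0.633, 0.015, 0.003] [0.667, 0.026, 0.078] [0.703, 0.087, 0.111]
side mark scanner_window 0.74 153 238 [0.489 0.348 0.003]
side mark scanner 0.95 164 216 [0.413 0.239 0.015]
side mark cradle 0.74 162 221 [0.431 0.252 0.016]
1.0 [ 7.07102117e-01  7.07111445e-01  4.93771956e-06 -6.12969103e-07]
```

Run:
```python
import cv2,numpy as np
a=cv2.imread("pics/scene0.png");b=cv2.imread("pics/side0.png")
A=cv2.resize(a[130:270,130:430],None,fx=2.6,fy=2.6,interpolation=2);B=cv2.resize(b,None,fx=.45,fy=.45)
A2=cv2.resize(b[120:320,180:360],None,fx=1.1,fy=1.1)
o=np.zeros((600,800,3),np.uint8);o[:364,:780]=A;o[370:370+172,:230]=B;o[370:370+220,240:438]=A2
C=cv2.resize(a,None,fx=.5,fy=.5);o[370:562,450:706]=C
cv2.imwrite("pics/m0.png",o)
```

```text
Traceback (most recent call last):
ValueError: could not broadcast input array from shape (173,230,3) into shape (172,230,3)
```

Run:
```python
import cv2,numpy as np
a=cv2.imread("pics/scene0.png");b=cv2.imread("pics/side0.png")
A=cv2.resize(a[130:270,130:430],None,fx=2.6,fy=2.6,interpolation=2);B=cv2.resize(b,(230,172))
A2=cv2.resize(b[120:320,180:360],None,fx=1.1,fy=1.1)
o=np.zeros((600,800,3),np.uint8);o[:364,:780]=A;o[370:370+172,:230]=B;o[370:370+220,240:438]=A2
C=cv2.resize(a,None,fx=.5,fy=.5);o[370:562,450:706]=C
cv2.imwrite("pics/m0.png",o)
```

```text
(no output)
```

View pics/m0.png

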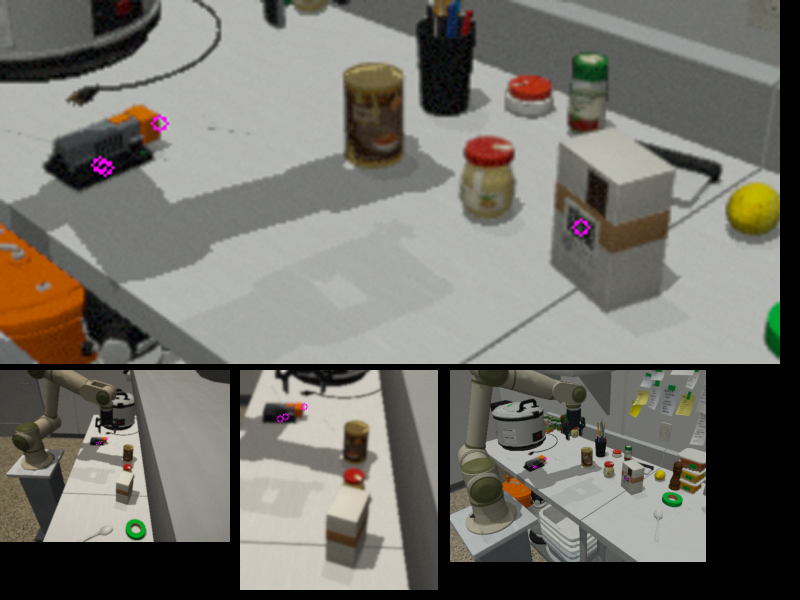

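```bash
cat >> h.py <<'E'
from scipy.spatial.transform import Rotation as R
def quat(yaw,flip=False):  # tool down, tool x along +scanner x (flip: -x)
    return (R.from_euler('z',yaw+(np.pi if flip else 0))*R.from_euler('x',np.pi)).as_quat()
def carton(cam):
    f=vision.grab_frame(cam); m=finder.masks_of(cam,"carton")[0]["pixels"]
    P=pts(f,cv2.erode(m.astype(np.uint8),np.ones((3,3)))>0)
    T=P[P[:,2]>.143]; r=cv2.minAreaRect(T[:,:2].astype(np.float32)) if len(T)>5 else None
    print(cam,"top",len(T),r)
    S=P[(P[:,2]<.135)&(P[:,2]>.015)][:,:2]
    for k in range(2):  # ransac lines in xy
        best=None; g=np.random.default_rng(0)
        for _ in range(400):
            a,b=S[g.choice(len(S),2,False)]; d=b-a; l=np.hypot(*d)
            if l<.02: continue
            n=np.array([-d[1],d[0]])/l; inl=abs((S-a)@n)<.002
            if best is None or inl.sum()>best.sum(): best=inl
        Q=S[best]; c=Q.mean(0); _,_,V=np.linalg.svd(Q-c,full_matrices=False)
        t=(Q-c)@V[0]; print(cam,"face",len(Q),"c",c.round(4),"ang deg",np.degrees(np.arctan2(V[0,1],V[0,0])).round(2),"ext",(c+V[0]*t.min()).round(3),(c+V[0]*t.max()).round(3))
        S=S[~best]
        if len(S)<30: break
E
python3 - <<'E'
from h import *
carton("scene"); carton("side")
for fl in (0,1):
  for p,y in(((.41,.265,.3),.2),((.44,-.28,.08),-.2)):
    print(fl,p,env.ik(np.array(p),quat(y,fl)))
f=vision.grab_frame("wrist");V=np.linalg.inv(f["view"]);print("cam pos",V[:3,3],"dir",V[:3,2],"right",V[:3,0])
E
```

```text
scene top 529 ((0.6389639377593994, -0.31634724140167236), (0.09940820932388306, 0.06594949215650558), 69.92082214355469)
scene face 741 c [ 0.609  -0.3101] ang deg -108.37 ext [ 0.625 -0.261] [ 0.595 -0.353]
scene face 608 c [ 0.6257 -0.3606] ang deg 161.52 ext [ 0.656 -0.371] [ 0.592 -0.349]
side top 832 ((0.6448734998703003, -0.3177681267261505), (0.09726493060588837, 0.06525281071662903), 71.84117126464844)
side face 857 c [ 0.6307 -0.3619] ang deg -18.46 ext [ 0.599 -0.351] [ 0.662 -0.372]
side face 265 c [ 0.6743 -0.3318] ang deg -108.27 ext [ 0.688 -0.29 ] [ 0.662 -0.37 ]
0 (0.41, 0.265, 0.3) [ 3.33256910e-01  1.97677567e-01  1.51560749e+00 -4.44089210e-16
  1.42830759e+00  1.70405324e+00]
0 (0.44, -0.28, 0.08) [-7.91615050e-01  5.06129474e-01  1.70435247e+00 -4.44089210e-16
  9.31110709e-01  9.79181277e-01]
1 (0.41, 0.265, 0.3) [ 0.33325691  0.19767757  1.51560749  0.          1.42830759 -1.43753942]
1 (0.44, -0.28, 0.08) [-0.79161505  0.50612947  1.70435247  0.          0.93111071 -2.16241138]
cam pos [0.52420978 0.07614423 0.3732712 ] dir [-7.89098867e-04 -3.03984546e-01 -9.52676636e-01] right [ 9.99999679e-01 -1.06583804e-04 -7.94287123e-04]
```

Run:
```python
from h import *
env.reach(np.array([.41,.262,.28]),quat(.2))
f=vision.grab_frame("wrist"); im=f["frame"][:,:,::-1].copy()
for q in ["scanner","cradle"]:
    o=finder.masks_of("wrist",q)
    if not o: print("no",q); continue
    P=pts(f,o[0]["pixels"]); print(q,o[0]["p"],len(P),np.percentile(P,[2,50,98],axis=0).round(3).tolist())
    lo=.042 if q=="scanner" else .03
    T=P[(P[:,2]>lo)&(P[:,2]<.056 if q=="scanner" else .037)]
    print(q,"rect",len(T),cv2.minAreaRect(T[:,:2].astype(np.float32)))
    cs,_=cv2.findContours(o[0]["pixels"].astype(np.uint8),0,1); cv2.drawContours(im,cs,-1,(0,255,0) if q=="cradle" else (255,0,255),1)
for q in ["scanner_window","scanner","cradle"]:
    for o in finder.mark_of("wrist",q)[:1]: print(q,o)
np.savez("w.npz",**{k:f[k] for k in f if isinstance(f[k],np.ndarray)})
cv2.imwrite("pics/w0.png",cv2.resize(im,(768,576)))
print(monitor.get_clock())
```

```text
scanner 0.96 4492 [[0.362, 0.254, 0.045], [0.434, 0.273, 0.051], [0.489, 0.292, 0.054]]
scanner rect 4450 ((0.424100786447525, 0.2715217173099518), (0.1348424255847931, 0.04392848536372185), 2.153073787689209)
cradle 0.66 3329 [[0.354, 0.233, -0.001], [0.412, 0.291, 0.013], [0.464, 0.312, 0.045]]Traceback (most recent call last):
  File "<stdin>", line 9, in <module>
TypeError: ufunc 'bitwise_and' not supported for the input types, and the inputs could not be safely coerced to any supported types according to the casting rule ''safe''
```

Run:
```python
from h import *
f=vision.grab_frame("wrist"); im=f["frame"][:,:,::-1].copy()
s=finder.masks_of("wrist","scanner")[0]["pixels"]; k=finder.masks_of("wrist","cradle")[0]["pixels"]
for m,col in((s,(255,0,255)),(k,(0,255,0))):
    cs,_=cv2.findContours(m.astype(np.uint8),0,1); cv2.drawContours(im,cs,-1,col,1)
P=pts(f,s); B=P[(P[:,2]>.042)&(P[:,0]<.462)]
print("body",cv2.minAreaRect(B[:,:2].astype(np.float32)))
A=pts(f); a=.0376; o=np.array([.419,.2713]); L=(A[:,:2]-o)@np.array([[np.cos(a),-np.sin(a)],[np.sin(a),np.cos(a)]])
np.save("L.npy",np.c_[L,A[:,2]])
for zl,zh,n in((.03,.04,"cheek"),(.01,.018,"floor")):
    m=(A[:,2]>zl)&(A[:,2]<zh)&(abs(L[:,0])<.09)&(abs(L[:,1])<.06); print(n,m.sum())
    for x0 in np.arange(-.08,.06,.01):
        q=m&(L[:,0]>=x0)&(L[:,0]<x0+.01)
        y=L[q,1]
        if len(y)>5: print(round(x0,3),len(y),"neg",y[y<0].min().round(4) if (y<0).any() else None,"pos",y[y>0].max().round(4) if (y>0).any() else None,"xr",L[q,0].min().round(4),L[q,0].max().round(4))
for q in ["scanner_window","scanner","cradle"]:
    for o in finder.mark_of("wrist",q)[:1]: print(q,o)
for yy in (-.022,.022): 
    u=px(f,np.r_[.419,.2713,.014]+np.r_[-yy*np.sin(a),yy*np.cos(a),0]); cv2.circle(im,tuple(int(v) for v in u),3,(0,0,255),-1)
cv2.imwrite("pics/w0.png",cv2.resize(im,(768,576)))
print(monitor.get_clock())
```

```text
body ((0.40911993384361267, 0.27238696813583374), (0.10588407516479492, 0.03671405836939812), 0.49827638268470764)
cheek 396
-0.07 9 neg -0.0156 pos 0.02 xr -0.0683 -0.0646
-0.06 59 neg -0.0275 pos 0.032 xr -0.058 -0.0502
-0.05 78 neg -0.0277 pos 0.0317 xr -0.0498 -0.04
-0.04 72 neg -0.0278 pos 0.0315 xr -0.04 -0.0309
0.02 89 neg -0.0291 pos 0.0306 xr 0.0203 0.03
0.03 89 neg -0.029 pos 0.0303 xr 0.0301 0.0397
floor 2306
-0.07 131 neg -0.0361 pos 0.0406 xr -0.0687 -0.0601
-0.06 105 neg -0.0364 pos 0.0411 xr -0.0597 -0.0502
-0.05 105 neg -0.0361 pos 0.0407 xr -0.0499 -0.0401
-0.04 170 neg -0.0367 pos 0.0406 xr -0.04 -0.03
-0.03 262 neg -0.0371 pos 0.0404 xr -0.03 -0.02
-0.02 269 neg -0.0372 pos 0.0401 xr -0.02 -0.01
-0.01 273 neg -0.0374 pos 0.0402 xr -0.01 -0.0001
-0.0 274 neg -0.0374 pos 0.0396 xr 0.0001 0.0099
0.01 264 neg -0.0379 pos 0.04 xr 0.01 0.0199
0.02 132 neg -0.0377 pos 0.0392 xr 0.02 0.0299
0.03 156 neg -0.0379 pos 0.0391 xr 0.03 0.04
0.04 165 neg -0.0374 pos 0.0385 xr 0.04 0.0468
scanner_window {'location': [79.9, 259.8], 'p': 0.92}
scanner {'location': [144.4, 244.1], 'p': 0.92}
3.375
```

View pics/w0.png

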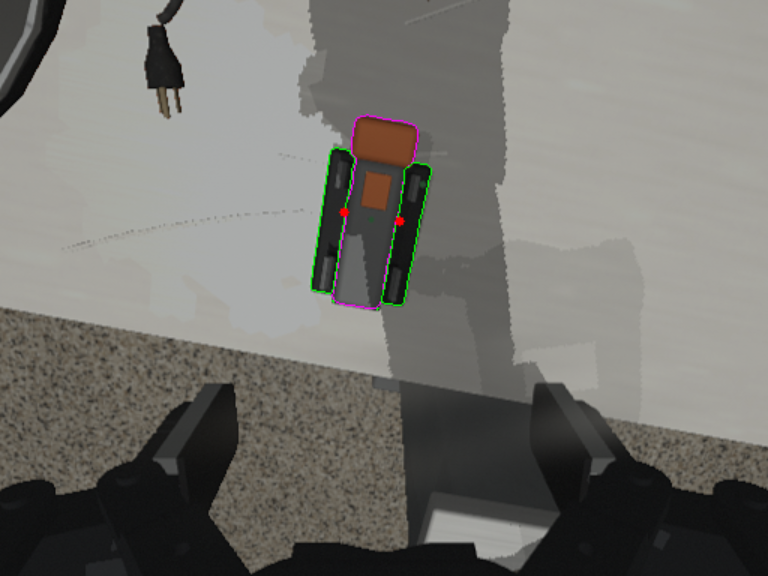

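```bash
cat > grasp.py <<'E'
from h import *
G=np.array([.416,.2725,.040]); q=quat(.016)
env.reach(G+[0,0,.1],q)
print("guard",env.movel(G,velocity=.08,guard=12),monitor.get_position())
env.close_gripper(40); print("gap",monitor.get_finger_gap(),monitor.get_gripper_force(),monitor.get_contact_force())
env.movel(G+[0,0,.15],velocity=.1)
print("gap",monitor.get_finger_gap(),monitor.get_gripper_force(),monitor.get_position())
f=vision.grab_frame("wrist"); im=f["frame"]; cv2.imwrite("pics/w1.png",cv2.resize(im[:,:,::-1],(640,480)))
o=finder.masks_of("wrist","scanner")
if o:
    P=pts(f,o[0]["pixels"]); print(o[0]["p"],len(P),np.percentile(P,[2,50,98],axis=0).round(4).tolist())
    T=P[(P[:,2]>.17)&(P[:,2]<.21)]; print(cv2.minAreaRect(T[:,:2].astype(np.float32)))
print(monitor.get_clock())
E
python3 grasp.py
```

```text
guard False [0.41624262 0.27262389 0.04043483]
gap 0.4138321278850163 41.19648635387421 [0.03490349 0.76466264 4.0576349 ]
gap 0.4115879041003019 40.51073670387268 [0.41579574 0.2724219  0.18948342]
0.71 27598 [[0.3857, 0.2528, 0.1951], [0.4517, 0.2711, 0.2003], [0.4899, 0.2904, 0.2033]]
((0.43565139174461365, 0.27127543091773987), (0.11156447976827621, 0.044266026467084885), 0.8333649039268494)
7.6583
```

View pics/w1.png

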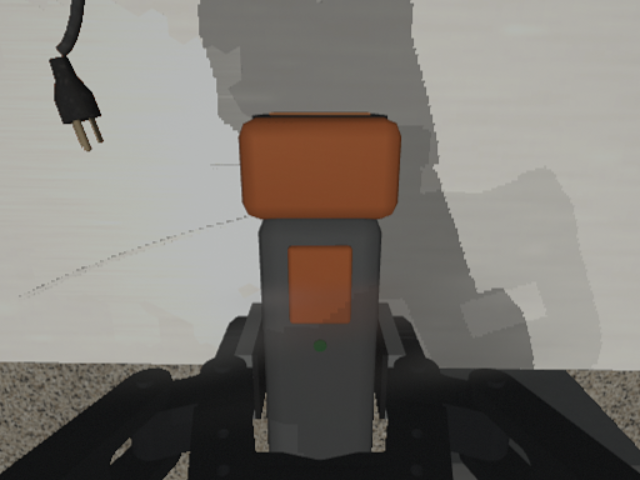

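```bash
cat > aim.py <<'E'
from h import *
yaw=-.321; d=np.array([np.cos(yaw),np.sin(yaw),0]); L=np.array([.609,-.306,.075])
T=L-.1755*d; T[2]=.081; q=quat(yaw)
env.reach(T+[0,0,.17],q)
try: carton("wrist")
except Exception as e: print("wrist none",e)
for o in finder.mark_of("wrist","barcode_center")[:1]: print(o)
env.movel(T,velocity=.12); env.hold(.3)
p=monitor.get_position(); e=R.from_quat(monitor.get_ee_rot()).as_matrix()[:,0]; print(p,T,"yaw",np.arctan2(e[1],e[0]))
f=vision.grab_frame("scene"); im=f["frame"][:,:,::-1].copy()
for nm in("barcode_center","scanner_window"):
    for o in finder.mark_of("scene",nm)[:1]: print(nm,o)
print("pred L",px(f,L),"window",px(f,L-.1*d))
cv2.imwrite("pics/s1.png",cv2.resize(im[130:270,230:430],(800,560),interpolation=2))
P=pts(f,finder.masks_of("scene","scanner")[0]["pixels"]); print(np.percentile(P,[2,50,98],axis=0).round(4).tolist())
N=P[P[:,2]>.088]; print("nose top",cv2.minAreaRect(N[:,:2].astype(np.float32)))
print(monitor.get_clock(),monitor.get_gripper_force())
E
python3 aim.py
```

```text
wrist none list index out of range
[ 0.44251799 -0.25067256  0.08117963] [ 0.44246447 -0.25062701  0.081     ] yaw -0.3209747421591631
barcode_center {'location': [217.5, 349.7], 'p': 0.75}
scanner_window {'location': [225.3, 321.3], 'p': 0.83}
pred L [353.37396549 217.96983666] window [320.25477418 227.24875225]
[[0.3476, 0.2315, 0.0014], [0.4002, 0.2586, 0.0148], [0.4574, 0.3105, 0.0345]]
nose top ((0.0, 0.0), (0.0, 0.0), 0.0)
11.7833 40.48521816730499
```

View pics/s1.png

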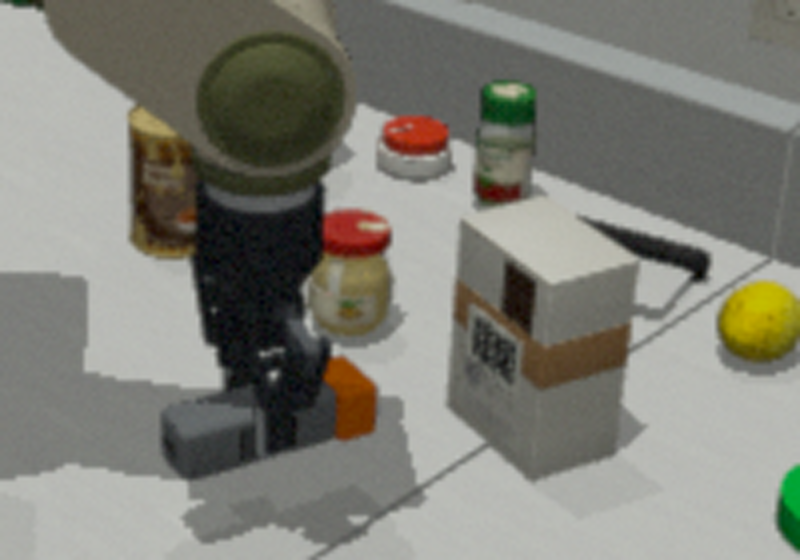

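```bash
cat > back.py <<'E'
from h import *
env.hold(2.4)
p=monitor.get_position(); env.movel(p+[0,0,.17],velocity=.12)
G=np.array([.416,.2725,.040]); q=quat(.016)
env.reach(G+[0,0,.15],q)
env.movel(G+[0,0,.045],velocity=.1)
print("guard1",env.movel(G+[0,0,.004],velocity=.04,guard=10),monitor.get_position(),monitor.get_contact_force())
print("guard2",env.movel(G+[0,0,-.001],velocity=.02,guard=8),monitor.get_position(),monitor.get_contact_force(),monitor.get_gripper_force())
env.hold(.5)
f=vision.grab_frame("wrist"); cv2.imwrite("pics/w2.png",cv2.resize(f["frame"][:,:,::-1],(640,480)))
P=pts(f,finder.masks_of("wrist","scanner")[0]["pixels"]); print(np.percentile(P,[2,50,98],axis=0).round(4).tolist())
print(monitor.get_clock())
E
python3 back.py
```

```text
guard1 False [0.41617992 0.27255909 0.04424594] [ 0.26510028  0.59931498 -0.98453452]
guard2 True [0.41627483 0.27260185 0.04027602] [-0.78078443 -0.55422618  5.69376478] 41.57508373260498
[[0.3864, 0.253, 0.0457], [0.4521, 0.2714, 0.0511], [0.4904, 0.2908, 0.0541]]
20.9083
```

View pics/w2.png

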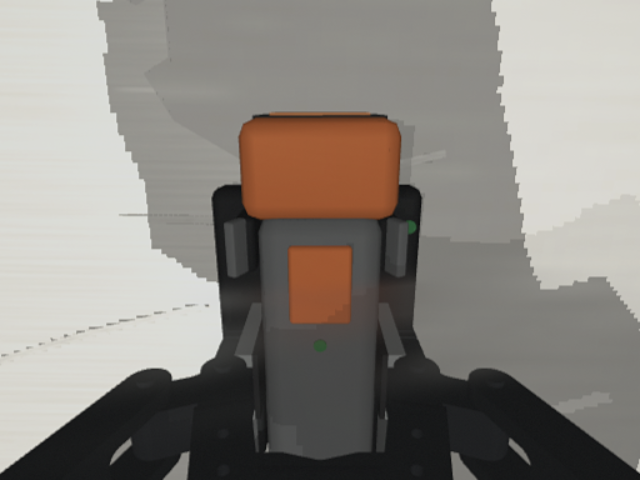

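The scanner is seated between the cheeks, with the nose at rows 115–215, centred, and at its original height. I'll release it and check.

Run:
```python
from h import *
env.release(); env.hold(.3)
env.movel(np.array([.416,.2725,.15]),velocity=.06)
env.reach(np.array([.41,.262,.28]),quat(.2)); env.hold(.3)
f=vision.grab_frame("wrist"); P=pts(f,finder.masks_of("wrist","scanner")[0]["pixels"])
T=P[P[:,2]>.042]; print(cv2.minAreaRect(T[:,:2].astype(np.float32)),np.percentile(T[:,2],[5,50,95]))
carton("scene"); print(monitor.get_contact_force(),monitor.get_clock())
```

```text
Traceback (most recent call last):
IndexError: list index out of range
```

Run:
```python
from h import *
f=vision.grab_frame("wrist"); o=finder.masks_of("wrist","scanner"); print(len(o),monitor.get_position(),monitor.get_finger_gap())
cv2.imwrite("pics/w3.png",f["frame"][:,:,::-1])
if o:
    P=pts(f,o[0]["pixels"]); T=P[P[:,2]>.042]; print(cv2.minAreaRect(T[:,:2].astype(np.float32)),np.percentile(T[:,2],[5,50,95]))
carton("scene"); print(monitor.get_contact_force(),monitor.get_clock())
```

```text
1 [0.40997835 0.26199281 0.27977812] 0.9986491975551199
((0.42409273982048035, 0.27222123742103577), (0.13519935309886932, 0.043821386992931366), 0.13987213373184204) [0.04739531 0.05097566 0.05343529]Traceback (most recent call last):
  File "<stdin>", line 6, in <module>
  File "h.py", line 15, in carton
    f=vision.grab_frame(cam); m=finder.masks_of(cam,"carton")[0]["pixels"]
                                ~~~~~~~~~~~~~~~~~~~~~~~~~~~~~^^^
IndexError: list index out of range
```

View pics/w3.png

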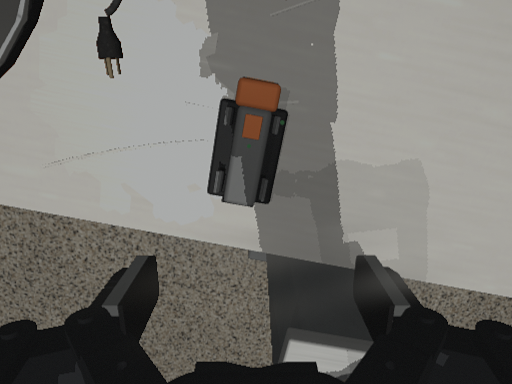

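The scanner lies in the cradle with its nose forward (orange at about 258,93) and its centre and height as before. The carton was never touched, so I'm handing in.

```bash
python3 -c "
from h import *
print(job.hand_in(),monitor.get_clock())"
```

```text
the job is handed in; nothing more can be done
the job is handed in; nothing more can be done
```

The scanner was aimed square at the barcode from about 10 cm, held still for over two seconds, then laid back in its cradle nose forward and released. The job is handed in, but no verdict came back, and the last check of the carton's position failed because the detector missed it.

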